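# Prime the hand grease pump

## Robot

A 6-joint arm with a two-finger parallel gripper is mounted at the origin on a cart in front of the work surface, level with it; the furniture and walls round the work are solid. World frame = base frame: x ahead of the robot, y to its left, z up, the work surface at z = 0. Lengths are in m, angles in rad, forces in N, time in s.
With the tool pointing down it reaches from about 0.25 to 0.775 m from the base axis. Payload 4 kg.
Tool frame: the origin (TCP) lies at the very end of the fingers, on their centre line; the grasp point (between the pads) lies hold_point_z behind it (hold_point_z is the distance from the TCP to the grasp point, in m); z points along the fingers, y is the direction in which the jaws open and shut (so a half turn about z gives the same grasp; the last joint's range is limited). The gripper opens to 94 mm and grips with 3 to 60 N. Pads are 16 mm wide; open, the fingers measure 119 mm over their backs; the gripper's body (75 mm by 177 mm) begins 78 mm behind the grasp point.
Start: joints at [1.051, 0.087, 1.371, -0, 1.684, -0.103], TCP at [0.223, 0.503, 0.206] pointing down, gripper open.
Joint ranges: [-3.1, 3.1], [-0.76, 2.03], [0.27, 2.55], [-1.08, 4.22], [0.17, 2.65], [-2.57, 2.57]. Speed limits (rad/s): [2.79, 2.79, 3.14, 3.14, 3.14, 3.14].

## Interface

Orientations are given as [roll, pitch, yaw] about the fixed x, y, z axes, in that order (R = Rz(yaw) Ry(pitch) Rx(roll)).
In Python, from bench import * gives the robot as it stands.
- The arm moves only by the tool step_arm, never from a script. Its argument "increments" is text: rows parted by semicolons, each of 6 numbers parted by spaces: the shift along the tool's x, y, z in cm, then the turn, a rotation vector about the tool's x, y, z in rad. A call has 1 to 5 rows; each row shifts and turns the commanded pose from where the row before left it, along the tool's axes as they then stand; what a row does not reach is not made up. A row lasts 1/10 s, in which the tool goes at most 50 mm and 8.59 degrees, less where a joint would pass 70% of its speed; a pose out of reach is approached as far as the arm can. A call is refused whole if a number of a shift passes 5 or a number of a turn 0.15, either way. A call with a gripper value outside its range is refused whole. "claw" is the gripper's target within -1 to 1 (shut at 1, half-way at 0, fully open at -1), set as the call begins (left out, the last holds). The fingers move at their own pace and stop on an object; the grip force is fixed at half the most. Time passes only in rows, so rows that do not move let the fingers close. It gives the time, the measured TCP pose, the force and the opening at its end, in the units of the state.
- get_obs(): the state, without advancing time (a new reading comes with each control period).
- snapshot(name): name is "scene" or "side" or "wrist"; returns the picture (384x512x3 uint8, red, green, blue); there is no depth.
- calibration(name): a dict with "camera_matrix" (3x3 intrinsics, pixels), "k1" (the pictures are not rectified: a ray, as slopes to the right and down, at radius r is drawn at 1 + k1 r^2 times it, then the intrinsics apply), "eye" and "orientation" of the camera in the world; the wrist camera has in their place "tool_from_camera" (4x4, takes a point from camera to tool coordinates, whose origin is the TCP and whose axes are the flange's). Camera axes: x right, y up, looking along -z (the intrinsics and any distortion apply to the point x, -y, -z); pixel columns grow to the right and rows downward; lengths in m; the calibration is good to about 2 mm. A picture is of the moment at which its call begins: read the wrist's pose just before it. calibration takes no time and is no camera call.
- close_job(): hands the job in, once; it reports no verdict.
The state is a dict: "time": time; "joint_positions": joint angles; "qvel": joint speeds; "joint_torque": joint torques, N m; "tool_pos": TCP position; "ee_rot": TCP orientation; "wrist_force": force on the tool from outside, world axes, zero at the start; "wrist_torque": the same for the moment, N m; "width": finger opening in m.
Only numpy, scipy, OpenCV 4.12 (cv2) and the standard library are available. Lean on these libraries where they do the work, as an engineer would, in place of code of your own. Each camera call takes 0.05 s, during which the arm holds its last target. There are 200 camera calls.

## Task

Prime the little grease pump on the bench: with your fingertips press its black mushroom plunger nearly all the way down and let it spring back up, again and again, until the red indicator pin beside it has popped fully out and its whole white band shows, then let the plunger come up and take your hand away. Only push the plunger: do not grip or lift the pump or its plunger, do not push it along the bench, and do not touch the pin. Leave the thread spool, the polish tin and the heel block that lie round it where they are.

Things in the scene. Friction and masses are not known exactly. Their poses are not given: they have to be found in the camera images.
- pump: loose hand grease pump of about 0.95 kg standing on the bench: dark steel base plate 100 (x) x 150 (y) x 10 mm with a grey housing 56 x 106 mm on it, whose flat top is at 75 mm. Origin at the centre of the base's underside, z up. On the housing's top, on the line x = 0: the plunger at y = -25 mm (out of a brass nut that ends at 85 mm) and the indicator pin at y = +33 mm (out of a black collar that ends at 82 mm). A brass outlet points to -y.
- plunger_top (a point): centre of the top of the black mushroom plunger (cap 40 mm across and 14 mm thick, top flat over 36 mm); 125 mm above the bench at rest, it sinks straight down with the plunger. z up; x and y axes as the pump's. The cap's edge is 32 mm from the side of the pin.
- plunger (a joint): how far the plunger is pressed down, in m: 0 at rest (up), 0.020 at its hard stop (do not ram it). A spring returns it: about 3.5 N at the top, 8.5 N at the stop, plus up to 1 N while it drives the pin. The ratchet needs full strokes: each press of at least 16 mm followed by a return to less than 4 mm raises the pin by about 5 mm; shorter strokes may do nothing. Once the pin is fully out further strokes do nothing.
- pin_out (a joint): how far the indicator pin has come out, in m: starts anywhere from 0 to 0.010 and ends, fully out, at about 0.028 to 0.0305. It stays where the ratchet has put it. From 0.026 its whole white band is to be seen above the collar.
- pin: the red indicator pin, 12 mm across, upright, with a 5 mm white band 24 to 29 mm below its top. Origin at the centre of its top, which is 85 mm above the bench at pin_out = 0 (3 mm above its collar) and 115 mm when fully out, that is up to 10 mm higher than the pressed plunger's top.
- spool_tan: loose wooden spool of tan thread, 38 mm across, 58 mm high, standing 0.1 to 0.17 m from the pump's centre; origin at the centre of its underside. Not to be moved.
- polish_brown: loose round shoe polish tin with a brown lid, 71 mm across, 26 mm high, near the pump; origin at the centre of its underside. Not to be moved.
- heel_c: loose tan heel block, 60 x 58 x 18 mm, near the pump; origin at the centre of its underside. Not to be moved.

How it is judged:
By the outcome, as a careful person would: the job done as asked, in the order asked, and still so for the second after the job is handed in, with the robot touching nothing.
It also fails if it takes over 48 s, if anything falls off the work surface, if the arm or the gripper's body presses on something with over 40 N, if the wrist force passes 120 N, or if a joint passes its speed limit or range.

## Working session

There is one attempt and no reset: what is moved stays moved. The work goes in short steps, Python scripts to look and compute and a tool call to move; the robot and the scene stay as the last step left them, time stands still between calls to the robot, and variables do not carry over. Pictures are saved under pics/ and viewed, about 8 in all and at most 12, crops included, and the job is handed in when it is done.

Besides the shell and the picture viewer there is one more tool, called after "Call:" as name(argument=value, ...) on one line, values as JSON. step_arm: Moves the arm, as the interface text tells. Its arguments: {"type":"object","properties":{"increments":{"type":"string"},"claw":{"type":"number"}},"required":["increments"]}

```bash
mkdir -p pics; python3 - <<'E'
from bench import *
import cv2,numpy as np
o=get_obs();print(o)
for n in["scene","side"]:
    im=snapshot(n);cv2.imwrite(f"pics/{n}0.png",cv2.resize(im[...,::-1],(768,576),interpolation=cv2.INTER_CUBIC));print(n,calibration(n))
print(calibration("wrist"))
E
```

```text
{'time': 0.0, 'joint_positions': array([ 1.05087003e+00,  8.79501441e-02,  1.37225714e+00, -2.22011924e-06,
        1.68358214e+00, -1.03103424e-01]), 'qvel': array([-4.08496313e-04, -3.30270363e-04, -5.01886411e-04, -7.33929671e-04,
        3.22630024e-06,  2.35689677e-03]), 'joint_torque': array([ 8.88574887e-04, -3.40179527e+01, -3.02427506e+01,  7.19340937e-02,
        3.29818495e-02, -1.72871050e-04]), 'tool_pos': array([0.22240445, 0.50242773, 0.20430537]), 'ee_rot': array([-3.13940733e+00, -2.23897988e-04,  2.72476929e+00]), 'wrist_force': array([-0.9788684 ,  0.00826515, -1.06502224]), 'wrist_torque': array([-0.01432711, -0.03368517,  0.01116247]), 'width': 0.09384461141698379}
scene {'camera_matrix': array([[425.13039553,   0.        , 251.27864626],
       [  0.        , 425.13039553, 197.98344229],
       [  0.        ,   0.        ,   1.        ]]), 'k1': -0.002104169161323755, 'eye': array([ 0.05083336, -0.25302709,  0.73171118]), 'orientation': array([ 0.74182028, -0.01710975, -1.0590093 ])}
side {'camera_matrix': array([[452.20493878,   0.        , 255.10656242],
       [  0.        , 452.20493878, 189.15685307],
       [  0.        ,   0.        ,   1.        ]]), 'k1': 0.047518464455284876, 'eye': array([0.57392147, 0.79432172, 0.42302604]), 'orientation': array([ 1.16251753, -0.01025027,  3.1308458 ])}
{'camera_matrix': array([[314.46420356,   0.        , 253.67788871],
       [  0.        , 314.46420356, 195.00529002],
       [  0.        ,   0.        ,   1.        ]]), 'k1': -0.08244821698645043, 'tool_from_camera': array([[ 1.45395541e-03,  9.64206238e-01,  2.65149422e-01,
         7.68360210e-02],
       [ 9.99998744e-01, -1.23470760e-03, -9.93556069e-04,
         2.27973795e-04],
       [-6.30610953e-04,  2.65150534e-01, -9.64206823e-01,
        -1.80448639e-01],
       [ 0.00000000e+00,  0.00000000e+00,  0.00000000e+00,
         1.00000000e+00]])}
```

View pics/scene0.png

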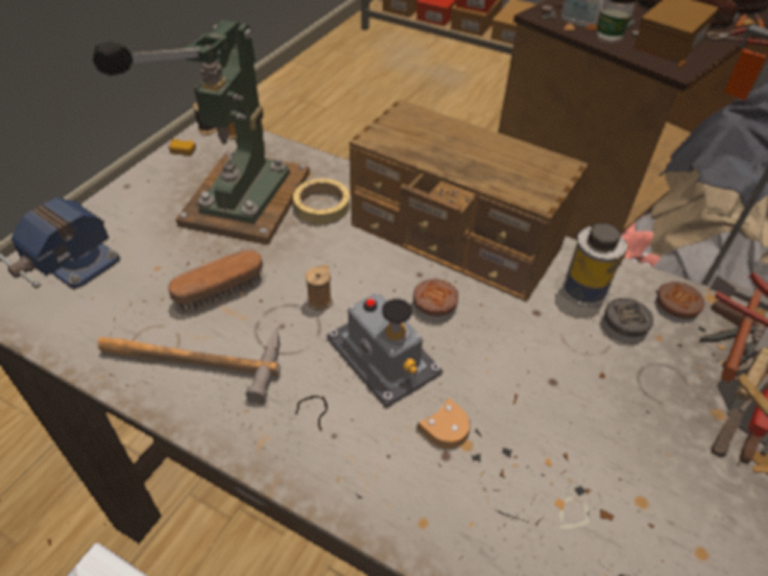

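View pics/side0.png

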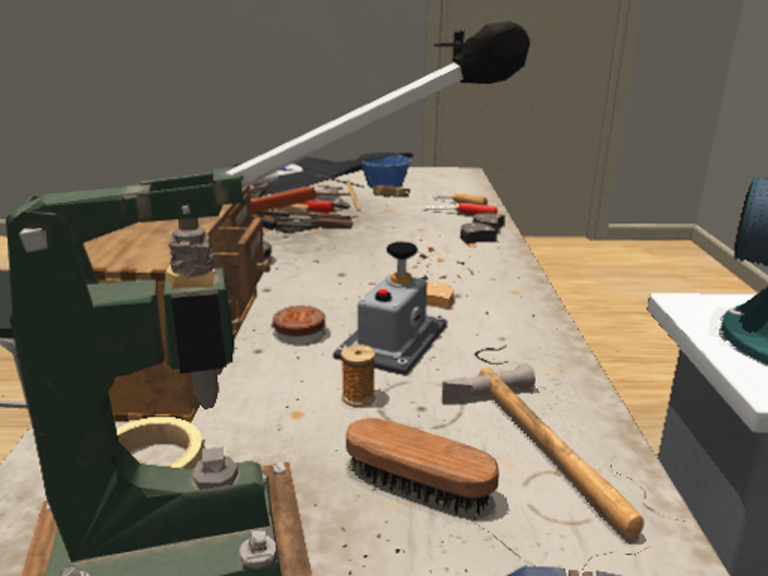

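```bash
cat > h.py <<'E'
from bench import *
import cv2,numpy as np
from scipy.spatial.transform import Rotation as R
def cam(n,T=None):
    c=calibration(n)
    if n=="wrist":
        o=get_obs(); M=np.eye(4);M[:3,:3]=R.from_euler('xyz',o['ee_rot']).as_matrix();M[:3,3]=o['tool_pos']
        M=M@c['tool_from_camera'];return c,M[:3,:3],M[:3,3]
    return c,R.from_euler('xyz',c['orientation']).as_matrix(),c['eye']
def proj(n,P,k=None):
    c,Rm,e=k or cam(n); p=(np.atleast_2d(P)-e)@Rm; s=np.c_[p[:,0],-p[:,1]]/-p[:,2:]
    s=s*(1+c['k1']*(s**2).sum(1,keepdims=True)); K=c['camera_matrix']
    return s*K[0,0]+K[:2,2]
def ray(n,uv,k=None):
    c,Rm,e=k or cam(n);K=c['camera_matrix'];d=(np.array(uv,float)-K[:2,2])/K[0,0];s=d.copy()
    for _ in range(10): s=d/(1+c['k1']*(s@s))
    v=Rm@np.array([s[0],-s[1],-1]);return e,v/np.linalg.norm(v)
def atz(n,uv,z,k=None):
    e,v=ray(n,uv,k);return e+v*(z-e[2])/v[2]
def pump(x,y,yaw,P):
    P=np.atleast_2d(P).astype(float);c,s=np.cos(yaw),np.sin(yaw);return P@np.array([[c,s,0],[-s,c,0],[0,0,1]])+[x,y,0]
E
python3 - <<'E'
from h import *
a=snapshot("scene")[180:310,190:330];b=snapshot("side")[150:280,170:310]
f=lambda i:cv2.resize(i[...,::-1],None,fx=4,fy=4,interpolation=cv2.INTER_CUBIC)
cv2.imwrite("pics/c1.png",f(a));cv2.imwrite("pics/c2.png",f(b))
print(atz("scene",[264.7,206.5],.125),atz("side",[268,164.5],.125))
print(proj("scene",get_obs()['tool_pos']),proj("side",get_obs()['tool_pos']))
E
```

```text
[ 0.53445185 -0.02257354  0.125     ] [ 0.53768175 -0.01292987  0.125     ]
[[-87.11504814 178.34988824]] [[711.06620066 302.83786061]]
```

View pics/c1.png

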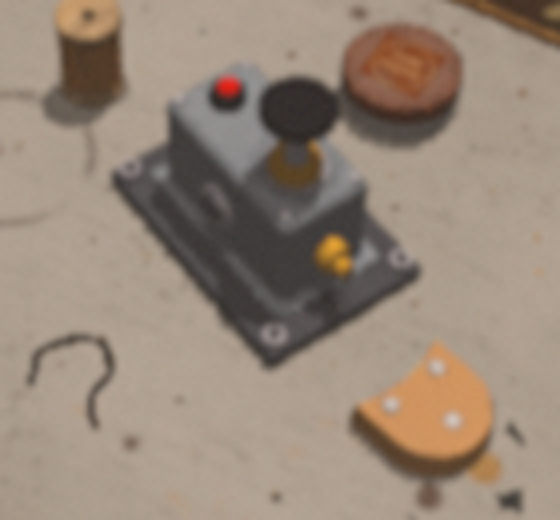

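View pics/c2.png

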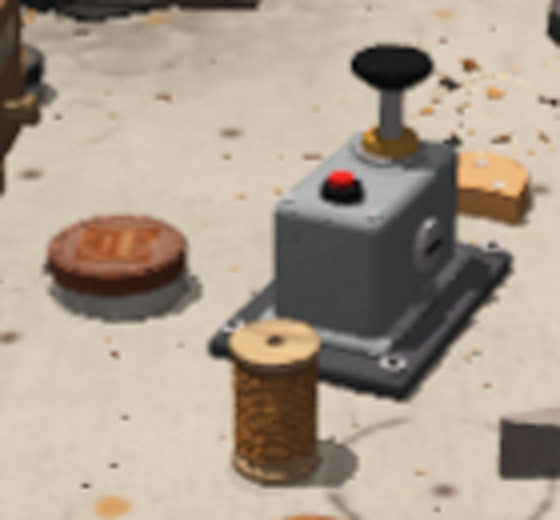

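```bash
python3 - <<'E'
from h import *
from scipy.optimize import least_squares
S=np.array([[113,175],[270,355],[418,268],[228,87],[299,103]])/4+[190,180]
SP=np.array([[-50,75,10],[-50,-75,10],[50,-75,10],[0,33,87],[0,-25,125]])/1000
D=np.array([[212,345],[402,390],[511,262],[342,179],[392,62]])/4+[170,150]
DP=np.array([[50,75,10],[-50,75,10],[-50,-75,10],[0,33,87],[0,-25,125]])/1000
ks,kd=cam("scene"),cam("side")
f=lambda p:np.r_[(proj("scene",pump(*p,SP),ks)-S),(proj("side",pump(*p,DP),kd)-D)].ravel()
r=least_squares(f,[.53,0,-.4]);print(r.x,r.fun.reshape(-1,2).round(1))
for i in (3,4):print('tri',[a.round(4) for a in(pump(*r.x,SP[i])[0],atz("scene",S[i],SP[i,2]),atz("side",D[i],SP[i,2]))])
for n,s,d,z in(("spool",[88,15],[275,342],.058),("tin",[402,72],[118,252],.026),("heel",[435,410],[490,180],.018)):
    print(n,atz("scene",np.array(s)/4+[190,180],z),atz("side",np.array(d)/4+[170,150],z))
E
```

```text
[ 0.54735789  0.0034389  -0.42934704] [[-2.3 -2. ]
 [-0.7  0.6]
 [ 0.6 -1.2]
 [-1.  -1.8]
 [-0.9 -0.7]
 [-1.3 -2.4]
 [ 0.8 -2.1]
 [ 0.9 -3.7]
 [ 0.3 -2.2]
 [ 0.3 -2.2]]
tri [array([0.5611, 0.0334, 0.087 ]), array([0.558 , 0.0292, 0.087 ]), array([0.5617, 0.0432, 0.087 ])]
tri [array([ 0.537 , -0.0193,  0.125 ]), array([ 0.5362, -0.0218,  0.125 ]), array([ 0.5379, -0.0075,  0.125 ])]
spool [0.58834691 0.13539015 0.058     ] [0.59003199 0.14252168 0.058     ]
tin [ 0.66522105 -0.02330669  0.026     ] [ 0.67050382 -0.00406263  0.026     ]
heel [ 0.48031601 -0.1309399   0.018     ] [ 0.47797612 -0.11068651  0.018     ]
```

Call:
step_arm(increments="-2.7 -3.6 0 0 0 0; -2.7 -3.6 0 0 0 0; -2.7 -3.6 0 0 0 0; -2.7 -3.6 0 0 0 0", claw=1)

```text
time: 0.6
tool_pos: [0.263, 0.3259, 0.2052]
ee_rot: [-3.141, 0.0, 2.726]
wrist_force: [1.1, 0.0, -0.0]
width: 0.0654
```

Call:
step_arm(increments="-2.7 -3.6 0 0 0 0; -2.7 -3.6 0 0 0 0; -2.7 -3.6 0 0 0 0; -2.7 -3.6 0 0 0 0")

```text
time: 1.0
tool_pos: [0.3034, 0.1505, 0.2054]
ee_rot: [3.141, 0.001, 2.726]
wrist_force: [1.0, -0.9, -0.8]
width: 0.0332
```

Call:
step_arm(increments="-4 -0.85 0 0 0 0; -4 -0.85 0 0 0 0; -4 -0.85 0 0 0 0; -4 -0.85 0 0 0 0")

```text
time: 1.4
tool_pos: [0.4372, 0.0549, 0.2055]
ee_rot: [3.141, 0.0, 2.724]
wrist_force: [0.1, 1.4, 0.6]
width: 0.002
```

Call:
step_arm(increments="-4 -0.85 0 0 0 0; -4 -0.85 0 0 0 0; 0 0 0 0 0 0; 0 0 0 0 0 0")

```text
time: 1.8
tool_pos: [0.5022, 0.008, 0.2046]
ee_rot: [-3.141, -0.002, 2.724]
wrist_force: [-0.9, 0.1, -0.6]
width: 0.0009
```

```bash
python3 - <<'E'
from h import *
k=cam("wrist");np.save("k.npy",np.array([k[1].tolist(),[k[2].tolist()]*3]))
im=snapshot("wrist");cv2.imwrite("pics/w1.png",cv2.resize(im[...,::-1],(768,576),interpolation=cv2.INTER_CUBIC))
p=[0.5474,.0034,-.4293]
print(proj("wrist",pump(*p,np.array([[0,-25,125],[0,33,87],[-50,75,10],[-50,-75,10],[50,-75,10]])/1000),k)*1.5)
im=snapshot("side");cv2.imwrite("pics/s1.png",cv2.resize(im[100:292,150:406,::-1],(768,576),interpolation=cv2.INTER_CUBIC))
print((proj("side",get_obs()['tool_pos'])-[150,100])*3)
E
```

```text
[[361.48115086 370.28805594]
 [449.11029398 347.5983571 ]
 [490.47835241 254.81293672]
 [305.23209271 252.41210827]
 [308.72354214 366.61303348]]
[[418.81639405  79.51891105]]
```

View pics/w1.png

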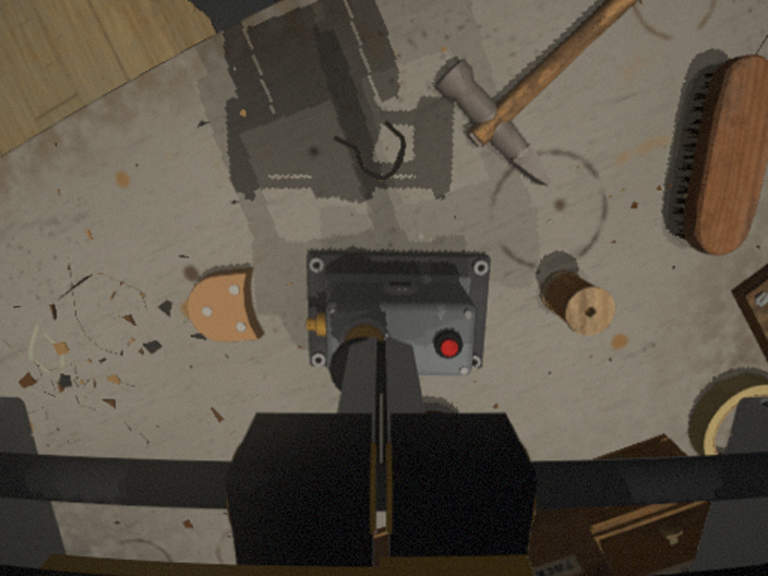

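View pics/s1.png

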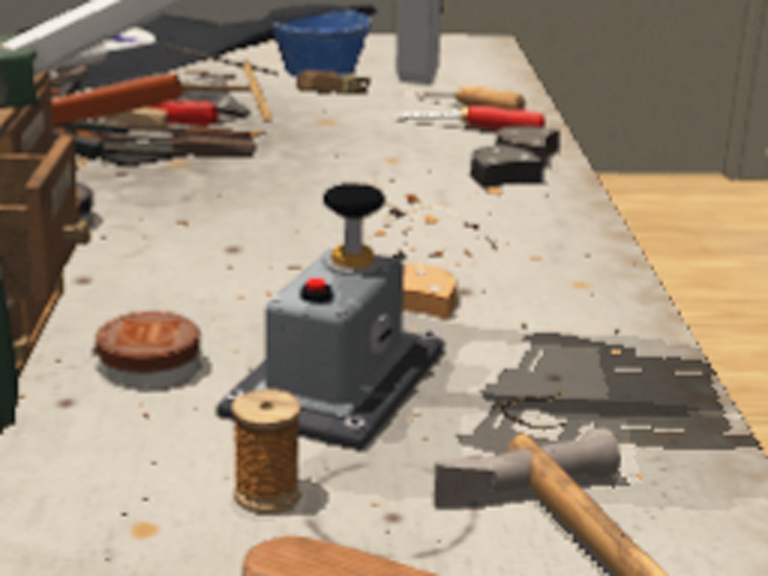

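Call:
step_arm(increments="-4.3 -1.1 0 0 0 0; 0 0 2.5 0 0 0; 0 0 2.5 0 0 0; 0 0 1.8 0 0 0; 0 0 0 0 0 0")

```text
time: 2.4
tool_pos: [0.5345, -0.0178, 0.1348]
ee_rot: [-3.14, -0.006, 2.726]
wrist_force: [0.2, 0.9, 0.6]
width: 0.0006
```

Call:
step_arm(increments="0 0 0 0 0 0; 0 0 0 0 0 0")

```text
time: 2.6
tool_pos: [0.5379, -0.0187, 0.1395]
ee_rot: [3.141, 0.003, 2.726]
wrist_force: [-0.4, -0.8, -0.2]
width: 0.0002
```

Call:
step_arm(increments="0 0 0.8 0 0 0; 0 0 0 0 0 0")

```text
time: 2.8
tool_pos: [0.537, -0.019, 0.1292]
ee_rot: [-3.142, -0.0, 2.725]
wrist_force: [0.3, -0.1, 0.8]
width: 0.0005
```

Call:
step_arm(increments="0 0 0.5 0 0 0; 0 0 0 0 0 0")

```text
time: 3.0
tool_pos: [0.5377, -0.0191, 0.1246]
ee_rot: [3.141, 0.001, 2.725]
wrist_force: [0.3, 0.2, 3.8]
width: 0.0003
```

Call:
step_arm(increments="0 0 0.5 0 0 0; 0 0 0 0 0 0")

```text
time: 3.2
tool_pos: [0.5378, -0.0192, 0.1199]
ee_rot: [3.141, 0.001, 2.725]
wrist_force: [0.8, -0.1, 5.3]
width: 0.0007
```

Call:
step_arm(increments="0 0 0.5 0 0 0; 0 0 0 0 0 0")

```text
time: 3.4
tool_pos: [0.5378, -0.0192, 0.1151]
ee_rot: [3.141, 0.001, 2.725]
wrist_force: [0.0, 0.8, 6.2]
width: 0.0002
```

```bash
python3 - <<'E'
from h import *
im=snapshot("side");cv2.imwrite("pics/s2.png",cv2.resize(im[140:260,190:350,::-1],(800,600),interpolation=cv2.INTER_CUBIC))
for i in range(3):
    o=get_obs();print(o['tool_pos'],o['wrist_force']);snapshot("wrist")
p=[0.5474,.0034,-.4293]
for d in (0,10,16,20):print(d,(proj("side",pump(*p,np.array([[0,-25,125-d]])/1000))-[190,140])*5)
E
```

```text
[ 0.53778326 -0.01916877  0.11533918] [-0.81858784  0.07069258  5.75791032]
[ 0.53779078 -0.01920448  0.1154786 ] [-0.98150272  1.53924159  5.90816876]
[ 0.5377841  -0.01917719  0.11553184] [-0.92725928 -0.04099123  6.51324228]
0 [[391.17933237 116.7034938 ]]
10 [[390.60950077 141.168255  ]]
16 [[390.27046383 155.7384418 ]]
20 [[390.04561701 165.40714472]]
```

View pics/s2.png

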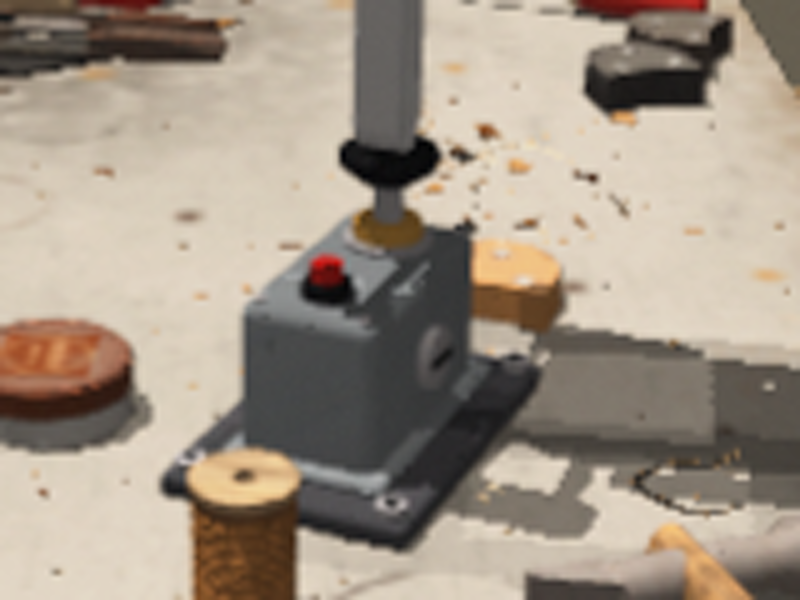

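Call:
step_arm(increments="0 0 0.5 0 0 0; 0 0 0.35 0 0 0; 0 0 0 0 0 0; 0 0 0 0 0 0")

```text
time: 4.0
tool_pos: [0.5378, -0.0192, 0.1075]
ee_rot: [3.141, 0.002, 2.725]
wrist_force: [-1.5, 0.1, 7.4]
width: 0.0008
```

Call:
step_arm(increments="0 0 -1 0 0 0; 0 0 -1 0 0 0; 0 0 0 0 0 0; 0 0 0 0 0 0")

```text
time: 4.4
tool_pos: [0.5368, -0.0191, 0.1252]
ee_rot: [-3.141, -0.001, 2.725]
wrist_force: [1.2, -0.1, 1.0]
width: 0.0002
```

Call:
step_arm(increments="0 0 1 0 0 0; 0 0 1 0 0 0; 0 0 0 0 0 0; 0 0 0 0 0 0")

```text
time: 4.8
tool_pos: [0.5374, -0.0192, 0.1064]
ee_rot: [3.141, 0.001, 2.725]
wrist_force: [-1.2, -0.1, 7.6]
width: 0.0005
```

Call:
step_arm(increments="0 0 -1 0 0 0; 0 0 -1 0 0 0; 0 0 0 0 0 0; 0 0 0 0 0 0")

```text
time: 5.2
tool_pos: [0.537, -0.0191, 0.125]
ee_rot: [-3.141, -0.001, 2.725]
wrist_force: [-0.1, -0.7, 3.3]
width: 0.0003
```

```bash
cat > look.py <<'E'
import sys
from h import *
im=snapshot("side");cv2.imwrite(sys.argv[1],cv2.resize(im[140:260,190:350,::-1],(800,600),interpolation=cv2.INTER_CUBIC))
p=[0.5474,.0034,-.4293]
for d in (0,10,20,26,30):print(d,(proj("side",pump(*p,np.array([[0,33,85+d]])/1000))-[190,140])*5)
E
python3 look.py pics/s3.png
```

```text
0 [[328.63557063 267.84783323]]
10 [[328.93008231 242.91355715]]
20 [[329.22747009 217.73912064]]
26 [[329.40730528 202.5173607 ]]
30 [[329.52778697 192.32013428]]
```

View pics/s3.png

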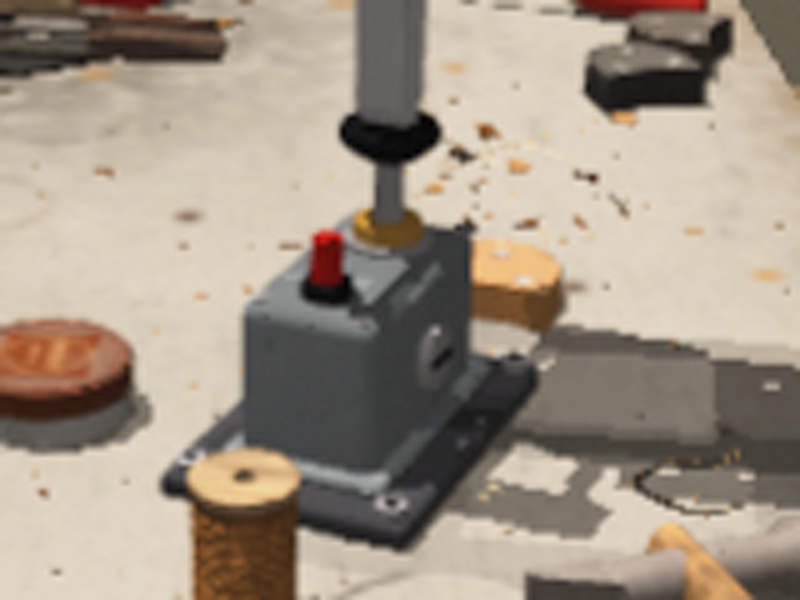

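Call:
step_arm(increments="0 0 1 0 0 0; 0 0 1 0 0 0; 0 0 0 0 0 0; 0 0 0 0 0 0")

```text
time: 5.65
tool_pos: [0.5374, -0.0191, 0.1066]
ee_rot: [3.141, 0.001, 2.725]
wrist_force: [-1.9, -0.1, 7.6]
width: 0.0004
```

Call:
step_arm(increments="0 0 -1 0 0 0; 0 0 -1 0 0 0; 0 0 0 0 0 0; 0 0 0 0 0 0")

```text
time: 6.05
tool_pos: [0.5368, -0.0191, 0.125]
ee_rot: [-3.141, -0.001, 2.725]
wrist_force: [0.4, -0.6, 3.3]
width: 0.0003
```

Call:
step_arm(increments="0 0 1 0 0 0; 0 0 1 0 0 0; 0 0 0 0 0 0; 0 0 0 0 0 0")

```text
time: 6.45
tool_pos: [0.5373, -0.0191, 0.1064]
ee_rot: [3.141, 0.0, 2.725]
wrist_force: [-1.2, -0.2, 7.5]
width: 0.0007
```

Call:
step_arm(increments="0 0 -1 0 0 0; 0 0 -1 0 0 0; 0 0 0 0 0 0; 0 0 0 0 0 0")

```text
time: 6.85
tool_pos: [0.5369, -0.0191, 0.125]
ee_rot: [-3.141, -0.001, 2.725]
wrist_force: [0.2, -0.0, 3.4]
width: 0.0005
```

Call:
step_arm(increments="0 0 1 0 0 0; 0 0 1 0 0 0; 0 0 0 0 0 0; 0 0 0 0 0 0")

```text
time: 7.25
tool_pos: [0.5373, -0.0191, 0.1064]
ee_rot: [3.141, 0.0, 2.725]
wrist_force: [-0.7, 0.7, 8.1]
width: 0.0006
```

Call:
step_arm(increments="0 0 -1 0 0 0; 0 0 -1 0 0 0; 0 0 0 0 0 0; 0 0 0 0 0 0")

```text
time: 7.65
tool_pos: [0.5369, -0.0191, 0.125]
ee_rot: [-3.141, -0.001, 2.725]
wrist_force: [1.0, -0.5, 2.7]
width: 0.0002
```

```bash
python3 look.py pics/s4.png
```

```text
0 [[328.63557063 267.84783323]]
10 [[328.93008231 242.91355715]]
20 [[329.22747009 217.73912064]]
26 [[329.40730528 202.5173607 ]]
30 [[329.52778697 192.32013428]]
```

View pics/s4.png

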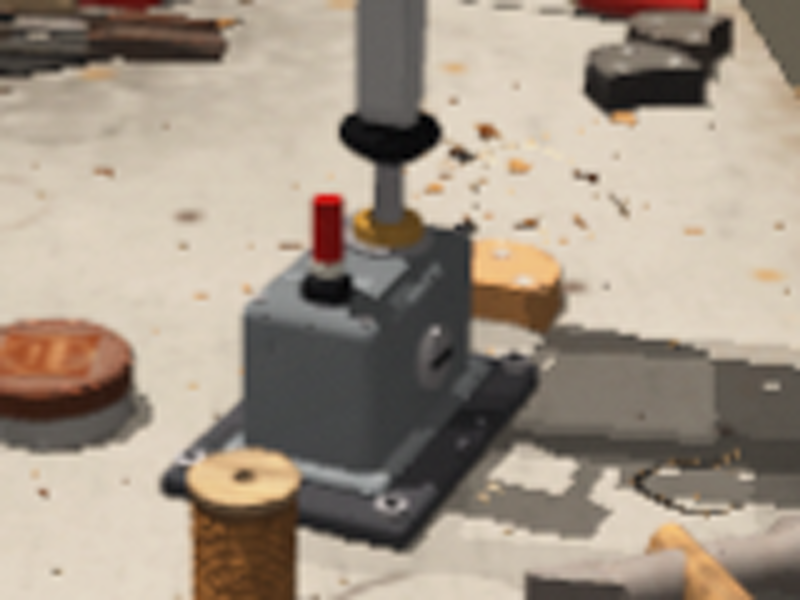

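Call:
step_arm(increments="0 0 1 0 0 0; 0 0 1 0 0 0; 0 0 0 0 0 0; 0 0 0 0 0 0")

```text
time: 8.1
tool_pos: [0.5374, -0.0191, 0.1066]
ee_rot: [3.141, 0.001, 2.725]
wrist_force: [-1.7, -0.2, 8.1]
width: 0.0004
```

Call:
step_arm(increments="0 0 -1 0 0 0; 0 0 -1 0 0 0; 0 0 0 0 0 0; 0 0 0 0 0 0")

```text
time: 8.5
tool_pos: [0.5368, -0.0191, 0.125]
ee_rot: [-3.141, -0.001, 2.725]
wrist_force: [0.2, -0.5, 3.3]
width: 0.0002
```

Call:
step_arm(increments="0 0 1 0 0 0; 0 0 1 0 0 0; 0 0 0 0 0 0; 0 0 0 0 0 0")

```text
time: 8.9
tool_pos: [0.5373, -0.0191, 0.1064]
ee_rot: [3.141, 0.0, 2.725]
wrist_force: [-2.4, 0.6, 8.6]
width: 0.0006
```

Call:
step_arm(increments="0 0 -1 0 0 0; 0 0 -1 0 0 0; 0 0 0 0 0 0; 0 0 0 0 0 0")

```text
time: 9.3
tool_pos: [0.5369, -0.0191, 0.125]
ee_rot: [-3.141, -0.001, 2.725]
wrist_force: [0.4, 0.4, 3.5]
width: 0.0004
```

Call:
step_arm(increments="0 0 -2 0 0 0; 0 0 -3 0 0 0; 0 0 -3 0 0 0; 0 0 0 0 0 0; 0 0 0 0 0 0")

```text
time: 9.8
tool_pos: [0.5369, -0.0191, 0.2049]
ee_rot: [-3.141, -0.001, 2.725]
wrist_force: [-0.1, 0.3, -0.8]
width: 0.0
```

```bash
python3 look.py pics/s5.png
```

```text
0 [[328.63557063 267.84783323]]
10 [[328.93008231 242.91355715]]
20 [[329.22747009 217.73912064]]
26 [[329.40730528 202.5173607 ]]
30 [[329.52778697 192.32013428]]
```

View pics/s5.png

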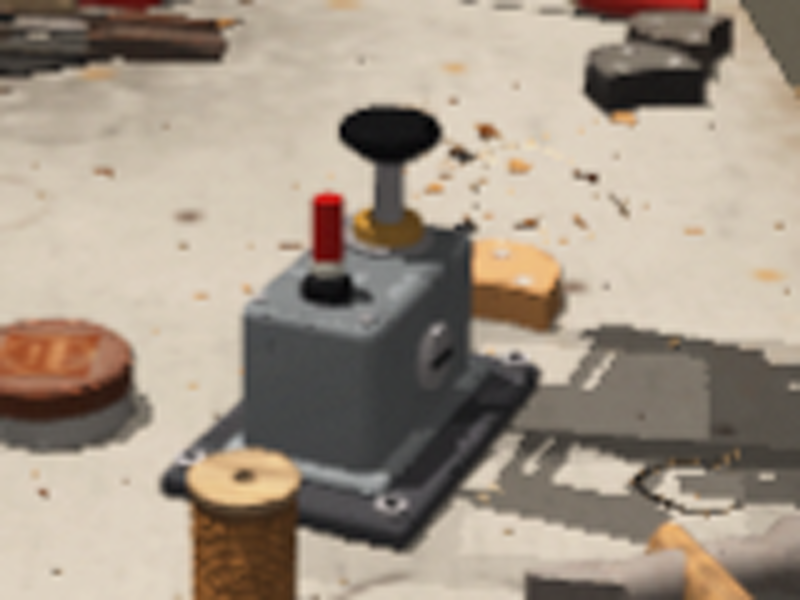

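Call:
step_arm(increments="0 0 -3 0 0 0; 0 0 -3 0 0 0; 0 0 0 0 0 0; 0 0 0 0 0 0; 0 0 0 0 0 0")

```text
time: 10.35
tool_pos: [0.5363, -0.019, 0.263]
ee_rot: [-3.14, -0.005, 2.725]
wrist_force: [-0.4, 0.1, 0.5]
width: 0.0004
```

```bash
python3 -c "
from bench import *
o=get_obs();print(o['time'],o['tool_pos'],o['wrist_force']);print(close_job())"
```

```text
10.35 [ 0.53631665 -0.01900367  0.26304827] [-0.41864643  0.10705463  0.45118385]
the job is handed in; nothing more can be done
None
```

The pump is primed and the job is handed in at 10.35 s. With the closed fingertips I pressed the plunger seven times. Each press went down about 18 mm and came back up, and the wrist force never read more than about 9 N.

- **Pin:** in the last side picture the pin stands out with its white band showing above the collar. It looked the same after strokes five and seven, so I take it as fully out. I judged this from the picture; I had no direct reading of the pin.
- **Plunger and surroundings:** the plunger is back up. The pump, spool, tin and heel block look unmoved in the side-camera crops.
- **Hand:** it is about 14 cm above the plunger cap, and the wrist force is near zero.
- **Checks that disagreed:** the side camera's projection was about 2 pixels off vertically when I fitted the pump's position. The wrist camera and the first touch of the cap agreed with that fit, so I used it. One height reading, taken just after the arm had moved, was about 5 mm different from the next, so I went down in small steps while watching the force.

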